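Vent and take the spray head off a refillable cleaner canister

TASK

The refillable cleaner canister with the spray head, clamped in the bench holder, is due for a refill. Press its nozzle cap right down for a moment to let the leftover pressure out and let it spring back up, then unscrew the spray head: some of these canisters have a right-hand and some a left-hand thread and nothing outside shows which, so feel which way it turns loose. Lift the head off and finish still gripping it, upright and still, about a hand's breadth above its canister, with the bystanding things left where they are.

Things in the scene. Friction and masses are not known exactly. Their poses are not given: they have to be found in the camera images.
- canister_holder: Steel holder bolted to the bench, two aluminium canisters (86 mm diameter) clamped upright in it; immovable. Origin on the bench under the axis of the canister with the spray head; z up, +y towards the second canister, whose axis is 170 mm away. Canister shoulders: flat, 68 mm across, 136 mm above the bench. Behind each (+x side, 52 to 64 mm from the axis) a 36 mm wide upright stands 118 mm high.
- dome_top (a point): Top centre, 187 mm above the bench, of the plain grey dome (65 mm diameter) that closes the second canister. That canister is no part of the job.
- neck_rim (a point): Centre of the rim of the working canister's neck (38 mm diameter, 21 mm high), 157 mm above the bench; axes like the holder's.
- spray_head: Loose black spray head screwed on the neck, 80 to 120 g: ribbed round collar, 58 mm diameter, 36 mm high, with the grey nozzle cap standing on it. Origin: centre of the collar's lower edge, z up its axis; when tight it is 137 mm above the bench with its axes along the holder's. It has about 1 mm of play sideways and 1.5 mm up and down, and need not rise while it turns.
- collar_grip (a point): On the spray head's axis, 27.5 mm above the collar's lower edge: middle height of the collar's solid part (20 to 35 mm), the place to grip. Thread: the loosening way (anticlockwise from above on some canisters, clockwise on others) the head turns easily, is free of the thread from 45 degrees on, lifts off best at 62 and meets an end stop at 81. The other way it binds hard after about 3 degrees.
- nozzle_top (a point): Centre of the flat top of the grey nozzle cap (27 mm diameter, 18 mm high, short spray outlet on its -x side) in the middle of the spray head: 60 mm above the collar's lower edge when up, so 197 mm above the bench at the start; z up.
- nozzle (a joint): How far the nozzle cap is pressed down, in m: 0 up, 0.005 fully down. It springs back by itself; it starts to give at about 2 N and is fully down at about 8 N.
- parts_bin: Bystander: loose open black bin with screws, 150 x 100 x 60 mm; origin at the centre of its underside. Leave it alone.
- funnel: Bystander: loose steel funnel standing mouth down, 90 mm across, 115 mm high; origin at the centre of its mouth on the bench. Leave it alone.
- carton: Bystander: loose closed cardboard carton, 130 x 100 x 80 mm; origin at the centre of its underside. Leave it alone.
There are look-alikes about, which are no part of the job. There is more than one size of the spray_head; the one meant has the size given above.

How it is judged:
By the outcome, as a careful person would: the job done as asked, in the order asked, and still so for the second after the job is handed in, while the arm keeps its last pose, push and grip.
It also fails if it takes over 58 s, if anything falls off the work surface, if the arm or the gripper's body presses on something with over 40 N, if the wrist force passes 120 N, or if a joint passes its speed limit or range.

ROBOT

A 6-joint arm with a two-finger parallel gripper is mounted at the origin on the work surface. World frame = base frame: x ahead of the robot, y to its left, z up, the work surface at z = 0. Lengths are in m, angles in rad, forces in N, time in s.
With the tool pointing down it reaches from about 0.425 to 0.95 m from the base axis. Payload 3.5 kg.
Tool frame: the origin (TCP) lies at the very end of the fingers, on their centre line; the grasp point (between the pads) lies 19 mm behind it; y points along the fingers, z is the direction in which the jaws open and shut, and the axes are right-handed (so a half turn about y gives the same grasp; the last joint's range is limited). The gripper opens to 85 mm and grips with 20 to 120 N. Pads are 22 mm wide; open, the fingers measure 114 mm over their backs; the gripper's body (76 mm by 85 mm) begins 54 mm behind the grasp point. The pads swing forward as they close: fully open they stand 13 mm farther back than shut.
Start: joints at [-1.486, 0.286, 1.577, -0, 1.279, -0.15], TCP at [0.157, -0.656, 0.231] pointing down, gripper open.
Joint ranges: [-2.77, 2.77], [-0.9, 2.22], [0.21, 2.48], [-1.53, 4.67], [0.24, 2.81], [-2.84, 2.84]. Speed limits (rad/s): [2.79, 2.79, 3.14, 3.14, 3.14, 3.14].

INTERFACE

Orientations are given as a unit quaternion [x, y, z, w].
In Python, from plant import ctrl gives the robot as it stands. The module is installed in compiled form; this text tells all that it offers.
- The arm moves only by the tool jog_arm, never from a script. Its argument "deltas" is a list of rows, each a list of 3 entries, a list of its own where there are three numbers: the turn, a rotation vector about the tool's x, y, z in rad, then the shift along the tool's x, y, z in m, then the opening, from 0 (shut) to 1 (fully open). In form: [[[wx, wy, wz], [dx, dy, dz], gripper], ...]. A call has 1 to 10 rows; each row is the pose to reach, as a shift and turn from the pose measured when the call began, along the tool's axes at that moment; what a row does not reach only later rows make up. A row lasts 1/12 s, in which the tool goes at most 41.7 mm and 7.16 degrees, less where a joint would pass 70% of its speed; a pose out of reach is approached as far as the arm can. A call with a gripper value outside its range is refused whole. The fingers move at their own pace and stop on an object; "force" is the grip in N (left out, the last holds). Time passes only in rows, so rows that repeat a pose let the fingers close. It gives the time, the measured TCP pose, the force and the opening at its end, in the units of the state.
- ctrl.get_state(): the state, without advancing time (a new reading comes with each control period).
- ctrl.read_camera(name): name is "side" or "top"; returns a dict with "pixels" (420x560x3 uint8, blue, green, red), "range_z" (420x560 float32, m along the optical axis (not along the pixel's ray), 0 where there is no reading), "fx", "fy", "cx", "cy" (pixels), "T" (4x4, takes a point from camera to world coordinates). Camera axes: x right, y up, looking along -z (the intrinsics and any distortion apply to the point x, -y, -z); pixel columns grow to the right and rows downward; lengths in m; the calibration is good to about 2 mm. A picture is of the moment at which its call begins.
- ctrl.sign_off(): hands the job in, once; it reports no verdict.
The state is a dict: "time": time; "qpos": joint angles; "dq": joint speeds; "joint_efforts": joint torques, N m; "eef_pos": TCP position; "tcp_rot": TCP orientation; "contact_force": force on the tool from outside, world axes, zero at the start; "wrist_torque": the same for the moment, N m; "opening": opening from 0.0 (shut) to 1.0 (fully open).
Only numpy, scipy, OpenCV 4.12 (cv2) and the standard library are available. Lean on these libraries where they do the work, as an engineer would, in place of code of your own. Each camera call takes 0.05 s, during which the arm holds its last target.

## Working session

There is one attempt and no reset: what is moved stays moved. The work goes in short steps, Python scripts to look and compute and a tool call to move; the robot and the scene stay as the last step left them, time stands still between calls to the robot, and variables do not carry over. Pictures are saved under pics/ and viewed, and the job is handed in when it is done.

Besides the shell and the picture viewer there is one more tool, called after "Emit:" as name([rows], argument=value, ...), one row to a line, values as JSON. jog_arm: Moves the arm, as the interface text tells. Its arguments: {"type":"object","properties":{"deltas":{"type":"array","items":{"type":"array"}},"force":{"type":"number"}},"required":["deltas"]}

```bash
mkdir -p pics
python3 - <<'E'
from plant import ctrl
import cv2,numpy as np
s=ctrl.get_state(); print(s)
for n in("top","side"):
    d=ctrl.read_camera(n); cv2.imwrite(f"pics/{n}0.png",d["pixels"]); np.savez(f"{n}0.npz",**{k:np.array(v) for k,v in d.items()})
    print(n,{k:v for k,v in d.items() if k not in("pixels","range_z")})
E
```

```text
{'time': 0.0, 'qpos': array([-1.48598373e+00,  2.87216759e-01,  1.57819039e+00, -1.36823565e-05,
        1.27857328e+00, -1.50026853e-01]), 'dq': array([-2.30606933e-04, -2.29997308e-04,  4.88455188e-04, -2.17642260e-04,
       -9.03554579e-05, -3.88456331e-04]), 'joint_efforts': array([-3.04031873e-04, -4.05984235e+01, -2.92625785e+01, -1.80251327e-04,
        5.69074255e-03, -2.82363786e-06]), 'eef_pos': array([ 0.15701526, -0.65580832,  0.22990585]), 'tcp_rot': array([-0.08281606,  0.70308104, -0.70139323,  0.08286185]), 'contact_force': array([-0.44153363, -0.30369953, -0.76170306]), 'wrist_torque': array([ 0.05320277,  0.01942952, -0.0333444 ]), 'opening': 0.9997345331633924}
top {'fx': 431.7989999176306, 'fy': 431.7989999176306, 'cx': 275.5452512947543, 'cy': 219.27917853640437, 'T': array([[-0.00341833,  0.98957304, -0.14399135,  0.37235318],
       [-0.99997746, -0.00421485, -0.00522703,  0.00603954],
       [-0.00577943,  0.14397024,  0.98956514,  1.42390932],
       [ 0.        ,  0.        ,  0.        ,  1.        ]])}
side {'fx': 425.16128749630917, 'fy': 425.16128749630917, 'cx': 278.47605083197766, 'cy': 206.92150389704588, 'T': array([[ 0.95724481,  0.22973477, -0.1757962 ,  0.36971027],
       [-0.28885001,  0.72599557, -0.62409623, -0.70564426],
       [-0.01574934,  0.64819161,  0.76131439,  1.03072716],
       [ 0.        ,  0.        ,  0.        ,  1.        ]])}
```

View pics/top0.png

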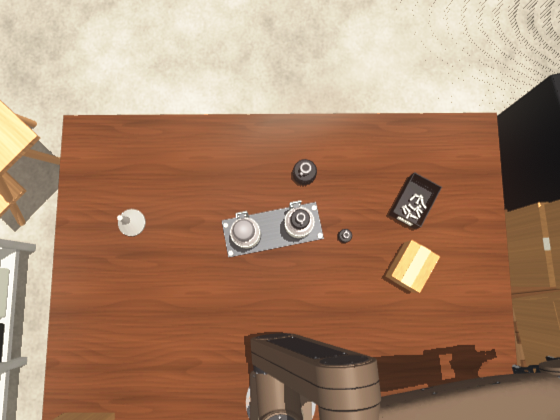

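View pics/side0.png

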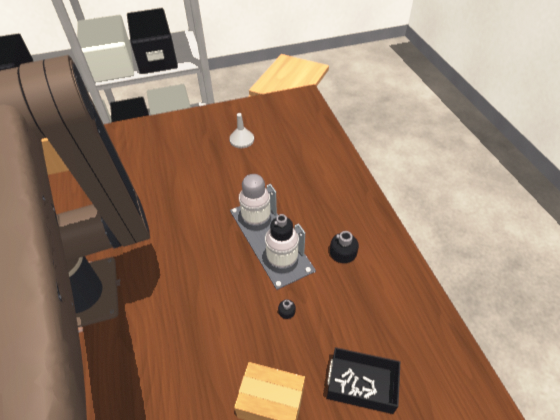

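The top view shows the holder: the spray head is at about (300,218) and the plain dome at (244,231). Two loose look-alike heads are at (305,172) and (345,236). In the side view the spray head is at (282,228) and the dome at (253,185).

```bash
cat > h.py <<'E'
import numpy as np,cv2
def load(f): return dict(np.load(f))
def ray_at_z(d,u,v,z):
    T=d["T"]; r=T[:3,:3]@np.array([(u-d["cx"])/d["fx"],-(v-d["cy"])/d["fy"],-1.0]); o=T[:3,3]
    return o+r*(z-o[2])/r[2]
def proj(d,p):
    T=d["T"]; c=T[:3,:3].T@(np.array(p)-T[:3,3]); return d["cx"]+d["fx"]*c[0]/-c[2], d["cy"]-d["fy"]*c[1]/-c[2]
def cloud(d):
    v,u=np.mgrid[:420,:560]; z=d["range_z"]; c=np.stack([(u-d["cx"])/d["fx"]*z,-(v-d["cy"])/d["fy"]*z,-z],-1)
    P=c@d["T"][:3,:3].T+d["T"][:3,3]; P[z==0]=np.nan; return P
E
python3 - <<'E'
from h import *
for n,(x0,y0,w,h) in dict(top=(215,190,112,80),side=(225,165,105,115)).items():
    d=load(n+"0.npz"); s=7 if n=="top" else 5
    cv2.imwrite(f"pics/{n}0c.png",cv2.resize(d["pixels"][y0:y0+h,x0:x0+w],None,fx=s,fy=s,interpolation=cv2.INTER_CUBIC))
    P=cloud(d).reshape(-1,3)
    for lo,hi in((.19,.205),(.175,.19),(.165,.18),(.13,.14)):
        m=(P[:,2]>lo)&(P[:,2]<hi)&(P[:,0]>.2)&(np.abs(P[:,1])<.25)
        Q=P[m]; 
        for name,mm in(("y<0.04",Q[:,1]<-0.0),("y>",Q[:,1]>0.0)):
            q=Q[mm]
            if len(q): print(n,lo,name,len(q),q.mean(0).round(4),q.min(0).round(3),q.max(0).round(3))
E
```

```text
top 0.19 y<0.04 75 [ 0.5512 -0.0576  0.1978] [ 0.234 -0.069  0.191] [ 0.569 -0.001  0.204]
top 0.19 y> 14 [0.3594 0.0567 0.1958] [0.23  0.001 0.19 ] [0.541 0.112 0.204]
top 0.175 y<0.04 79 [ 0.5519 -0.0583  0.1774] [ 0.528 -0.085  0.175] [ 0.581 -0.038  0.189]
top 0.175 y> 297 [0.5233 0.1073 0.1829] [0.493 0.078 0.175] [0.552 0.137 0.19 ]
top 0.165 y<0.04 228 [ 0.5558 -0.0585  0.1735] [ 0.528 -0.086  0.165] [ 0.585 -0.033  0.18 ]
top 0.165 y> 148 [0.5222 0.1059 0.1744] [0.493 0.076 0.165] [0.557 0.137 0.18 ]
top 0.13 y<0.04 124 [ 0.5453 -0.0529  0.1352] [ 0.518 -0.094  0.13 ] [ 0.595 -0.022  0.14 ]
top 0.13 y> 71 [0.5107 0.0987 0.1348] [0.486 0.072 0.13 ] [0.555 0.144 0.14 ]
side 0.19 y<0.04 100 [ 0.537  -0.0588  0.1976] [ 0.218 -0.073  0.19 ] [ 0.57  -0.006  0.204]
side 0.19 y> 10 [0.3783 0.062  0.196 ] [0.231 0.008 0.19 ] [0.529 0.112 0.204]
side 0.175 y<0.04 94 [ 0.5564 -0.0678  0.1786] [ 0.532 -0.089  0.175] [ 0.584 -0.044  0.19 ]
side 0.175 y> 246 [0.5244 0.1007 0.1829] [0.498 0.077 0.175] [0.553 0.134 0.19 ]
side 0.165 y<0.04 244 [ 0.5555 -0.0691  0.1733] [ 0.529 -0.089  0.165] [ 0.587 -0.033  0.178]
side 0.165 y> 150 [0.5224 0.0896 0.1735] [0.494 0.074 0.165] [0.557 0.134 0.18 ]
side 0.13 y<0.04 171 [ 0.5534 -0.0795  0.1356] [ 0.52  -0.098  0.13 ] [ 0.595 -0.037  0.14 ]
side 0.13 y> 116 [0.5207 0.0848 0.135 ] [0.489 0.069 0.13 ] [0.562 0.121 0.14 ]
```

```bash
ls pics
```

```text
side0.png
side0c.png
top0.png
top0c.png
```

View pics/top0c.png

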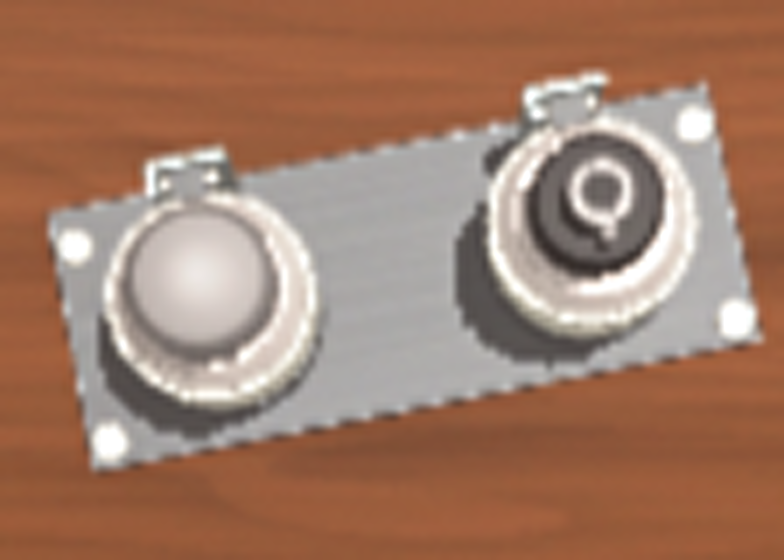

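View pics/side0c.png

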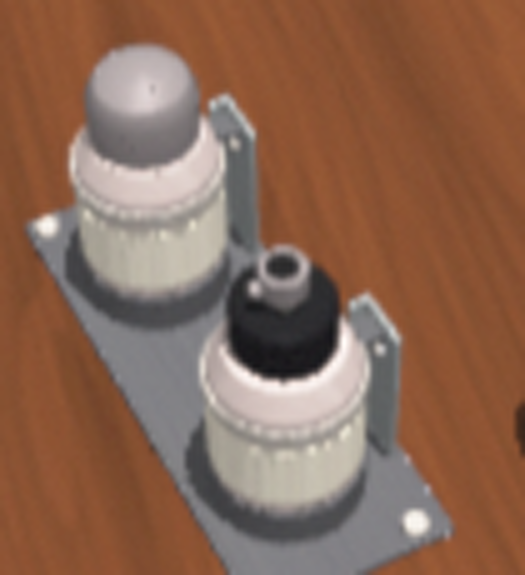

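Run:
```python
from h import *
for n in("top","side"):
    P=cloud(load(n+"0.npz")).reshape(-1,3)
    # nozzle top
    m=(P[:,2]>.192)&(P[:,2]<.202)&(np.hypot(P[:,0]-.556,P[:,1]+.06)<.03); q=P[m]; print(n,"noz",len(q),q.mean(0).round(4),(q.min(0)+q.max(0))[:2]/2, np.ptp(q,axis=0))
    m=(P[:,2]>.168)&(P[:,2]<.178)&(np.hypot(P[:,0]-.556,P[:,1]+.06)<.035); q=P[m]; print("collar mid",(q.min(0)+q.max(0))[:2]/2, np.ptp(q,axis=0),np.median(q[:,2]))
    m=(P[:,2]>.145)&(P[:,2]<.192)&(np.hypot(P[:,0]-.523,P[:,1]-.107)<.045); q=P[m]; 
    # sphere/dome fit
    A=np.c_[2*q,np.ones(len(q))]; 
    mm=q[:,2]>.165; s=np.linalg.lstsq(A[mm],(q[mm]**2).sum(1),rcond=None)[0]; print("dome",s[:3],np.sqrt(s[3]+(s[:3]**2).sum()),q[:,2].max())
```

```text
top noz 66 [ 0.5559 -0.0582  0.1974] [ 0.55473362 -0.0577961 ] [0.02893524 0.02328639 0.00959198]
collar mid [ 0.55644458 -0.05906785] [0.05712065 0.05296086 0.00944742] 0.17358817081610844
dome [0.52415419 0.10783671 0.15742087] 0.033002997573075905 0.19144075887246936
side noz 85 [ 0.5567 -0.0611  0.1978] [ 0.5552646  -0.05979852] [0.02965735 0.02640063 0.00868   ]
collar mid [ 0.55785356 -0.06097317] [0.05791137 0.0554216  0.00994713] 0.17417208202116818
dome [0.52559998 0.10681724 0.15785165] 0.032527223508684935 0.19095451657680607
```

```bash
cat >> h.py <<'E'
from scipy.spatial.transform import Rotation as Ro
def state():
    from plant import ctrl
    return ctrl.get_state()
def plan(target,yawaxis_jaw=None,s=None):
    """print tool-frame rotvec and shift for target pos & vertical tool with jaw(z) world azimuth"""
    s=s or state(); R=Ro.from_quat(s["tcp_rot"]); p=s["eef_pos"]
    sh=R.inv().apply(np.array(target)-p)
    if yawaxis_jaw is None:
        z=R.as_matrix()[:,2]; yawaxis_jaw=np.arctan2(z[1],z[0])
    z=np.array([np.cos(yawaxis_jaw),np.sin(yawaxis_jaw),0]); y=np.array([0,0,-1.]); x=np.cross(y,z)
    Rt=Ro.from_matrix(np.c_[x,y,z]); rv=(R.inv()*Rt).as_rotvec()
    print("rv",rv.round(4),"shift",sh.round(4),"dist",np.linalg.norm(sh).round(4),"deg",np.degrees(np.linalg.norm(rv)).round(2))
def st(s=None):
    s=s or state(); M=Ro.from_quat(s["tcp_rot"]).as_matrix()
    print("t",round(s["time"],2),"p",s["eef_pos"].round(4),"jaw az",round(float(np.arctan2(M[1,2],M[0,2])),3),"y",M[:,1].round(4),"F",s["contact_force"].round(2),"M",s["wrist_torque"].round(3),"op",round(s["opening"],3),"q",s["qpos"].round(3))
E
python3 - <<'E'
from h import *
st()
d=load("top0.npz")
for u,v,z in((300.3,219.0,.172),(300.3,216.9,.197),(243.7,229.4,.165)): print(ray_at_z(d,u,v,z))
d=load("side0.npz")
for u,v,z in((225+283/5,165+265/5,.197),):print(ray_at_z(d,u-.4,v-.4,z))
for j in(1.47,-1.65,-1.486+1.379,): plan([.557,-.06,.26],j)
E
```

```text
t 0.1 p [ 0.157  -0.6559  0.2301] jaw az -1.336 y [-2.0e-04  2.1e-03 -1.0e+00] F [-0.72  0.28 -0.08] M [ 0.009 -0.057  0.022] op 0.998 q [-1.486  0.287  1.578 -0.     1.279 -0.15 ]
[ 0.55503568 -0.05986158  0.172     ]
[ 0.55748409 -0.05861672  0.197     ]
[0.52589253 0.10633785 0.165     ]
[ 0.55856127 -0.058115    0.197     ]
rv [ 1.000e-04 -2.806e+00 -3.000e-03] shift [-0.5277 -0.0287 -0.4865] dist 0.7183 deg 160.77
rv [0.0021 0.314  0.    ] shift [-0.5277 -0.0287 -0.4865] dist 0.7183 deg 17.99
rv [ 0.0016 -1.229  -0.0016] shift [-0.5277 -0.0287 -0.4865] dist 0.7183 deg 70.42
```

Emit:
jog_arm([
  [[0,-0.07,0],[-0.029,-0.003,-0.027],0],
  [[0,-0.14,0],[-0.058,-0.006,-0.054],0],
  [[0,-0.21,0],[-0.087,-0.01,-0.08],0],
  [[0,-0.28,0],[-0.116,-0.014,-0.107],0],
  [[0,-0.35,0],[-0.145,-0.018,-0.134],0],
  [[0,-0.42,0],[-0.174,-0.022,-0.16],0],
  [[0,-0.49,0],[-0.203,-0.025,-0.187],0],
  [[0,-0.56,0],[-0.232,-0.029,-0.214],0],
  [[0,-0.63,0],[-0.261,-0.029,-0.241],0],
  [[0,-0.69,0],[-0.29,-0.029,-0.267],0],
])

```text
time: 0.93
eef_pos: [0.3775, -0.3268, 0.2597]
tcp_rot: [-0.316, 0.633, -0.632, 0.317]
contact_force: [1.1, 0.1, 0.9]
opening: -0.003
```

Run:
```python
from h import *
st(); plan([.5565,-.0595,.26],-.107)
```

```text
t 0.93 p [ 0.3775 -0.3268  0.2597] jaw az -0.643 y [-0.      0.0021 -1.    ] F [1.05 0.09 0.93] M [-0.004 -0.041 -0.033] op -0.003 q [-9.180e-01 -1.300e-01  1.967e+00  1.000e-03  1.306e+00 -2.750e-01]
rv [ 0.0008 -0.5359 -0.002 ] shift [-3.213e-01  3.000e-04 -1.710e-02] dist 0.3217 deg 30.71
```

Emit:
jog_arm([
  [[0,-0.06,0],[-0.036,0,-0.002],0],
  [[0,-0.12,0],[-0.072,0,-0.004],0],
  [[0,-0.18,0],[-0.108,0,-0.006],0],
  [[0,-0.24,0],[-0.144,0,-0.008],0],
  [[0,-0.3,0],[-0.18,0,-0.01],0],
  [[0,-0.36,0],[-0.216,0,-0.012],0],
  [[0,-0.42,0],[-0.252,0,-0.014],0],
  [[0,-0.48,0],[-0.287,0,-0.016],0],
  [[0,-0.536,0],[-0.321,0,-0.017],0],
  [[0.001,-0.536,-0.002],[-0.321,0,-0.017],0],
])

```text
time: 1.77
eef_pos: [0.5581, -0.0553, 0.2597]
tcp_rot: [-0.474, 0.525, -0.524, 0.475]
contact_force: [-0.7, 0.0, 0.2]
opening: 0.0
```

Run:
```python
from h import *
from plant import ctrl
for n in("top","side"):
    d=ctrl.read_camera(n); np.savez(f"{n}1.npz",**{k:np.array(v) for k,v in d.items()})
    x0,y0=(240,160) if n=="top" else (230,110)
    cv2.imwrite(f"pics/{n}1.png",cv2.resize(d["pixels"][y0:y0+150,x0:x0+110],None,fx=4,fy=4,interpolation=cv2.INTER_CUBIC))
st(); plan([.5565,-.0595,.203],-.107)
d=load("side1.npz"); print(proj(d,state()["eef_pos"]))
```

```text
t 1.87 p [ 0.5564 -0.0586  0.2595] jaw az -0.105 y [-1.4e-03 -2.0e-04 -1.0e+00] F [-0.21  0.22 -0.03] M [0.055 0.023 0.004] op -0.003 q [-2.860e-01  1.100e-02  1.833e+00 -1.000e-03  1.299e+00 -1.810e-01]
rv [0.0014 0.0024 0.0003] shift [0.0009 0.0565 0.0003] dist 0.0565 deg 0.16
(np.float64(280.112280517291), np.float64(201.63379345141962))
```

View pics/side1.png

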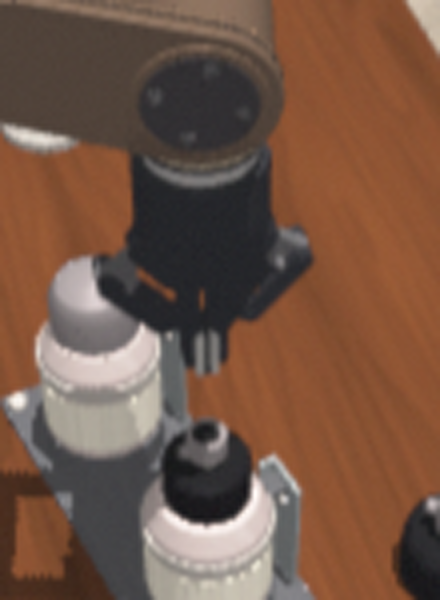

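The crop shows the shut fingertips at (205,372), i.e. about full-frame (281,203), matching the projected TCP. They sit above the nozzle cap, which is at crop (208,435).

Emit:
jog_arm([
  [[0,0,0],[0.001,0.02,0],0],
  [[0,0,0],[0.001,0.04,0],0],
  [[0,0,0],[0.001,0.056,0],0],
  [[0,0,0],[0.001,0.056,0],0],
  [[0,0,0],[0.001,0.056,0],0],
])

```text
time: 2.28
eef_pos: [0.555, -0.0604, 0.2025]
tcp_rot: [-0.474, 0.527, -0.525, 0.472]
contact_force: [0.4, -0.2, 0.2]
opening: 0.0
```

Emit:
jog_arm([
  [[0,0,0],[0,0.002,0],0],
  [[0,0,0],[0,0.004,0],0],
  [[0,0,0],[0,0.006,0],0],
  [[0,0,0],[0,0.007,0],0],
  [[0,0,0],[0,0.007,0],0],
])

```text
time: 2.7
eef_pos: [0.5555, -0.0608, 0.1965]
tcp_rot: [-0.474, 0.526, -0.525, 0.472]
contact_force: [-0.9, -0.6, 2.5]
opening: -0.0
```

```bash
python3 -c "
from h import *
st()"
```

```text
t 2.7 p [ 0.5555 -0.0608  0.1965] jaw az -0.106 y [-2.5e-03 -7.0e-04 -1.0e+00] F [-0.89 -0.63  2.49] M [-0.161  0.048  0.015] op -0.0 q [-2.900e-01  6.400e-02  1.896e+00 -1.000e-03  1.183e+00 -1.830e-01]
```

Emit:
jog_arm([
  [[0,0,0],[0,0.003,0],0],
  [[0,0,0],[0,0.0055,0],0],
  [[0,0,0],[0,0.007,0],0],
  [[0,0,0],[0,0.007,0],0],
  [[0,0,0],[0,0.007,0],0],
  [[0,0,0],[0,0.007,0],0],
])

```text
time: 3.2
eef_pos: [0.5557, -0.0609, 0.192]
tcp_rot: [-0.474, 0.526, -0.526, 0.472]
contact_force: [-5.4, 0.4, 10.0]
opening: 0.004
```

Emit:
jog_arm([
  [[0,0,0],[0,0.003,0],0],
  [[0,0,0],[0,0.005,0],0],
  [[0,0,0],[0,0.005,0],0],
  [[0,0,0],[0,0.005,0],0],
  [[0,0,0],[0,0.005,0],0],
])

```text
time: 3.62
eef_pos: [0.5561, -0.0609, 0.192]
tcp_rot: [0.474, -0.526, 0.526, -0.472]
contact_force: [-9.1, 1.8, 18.5]
opening: -0.005
```

```bash
python3 -c "
from h import *
st()"
```

```text
t 3.62 p [ 0.5561 -0.0609  0.192 ] jaw az -0.105 y [-0.002 -0.002 -1.   ] F [-9.06  1.79 18.51] M [ 0.265  1.631 -0.031] op -0.005 q [-0.289  0.07   1.899 -0.003  1.174 -0.183]
```

Stop reached: z stays at 0.192 while the force rises to 18.5 N. Next I lift off and open.

Emit:
jog_arm([
  [[0,0,0],[0,-0.01,0],0],
  [[0,0,0],[0,-0.025,0],0],
  [[0,0,0],[0,-0.048,0],0],
  [[0,0,0],[0,-0.048,0],1],
  [[0,0,0],[0,-0.048,0],1],
  [[0,0,0],[0,-0.048,0],1],
  [[0,0,0],[0,-0.048,0],1],
  [[0,0,0],[0,-0.048,0],1],
  [[0,0,0],[0,-0.048,0],1],
])

```text
time: 4.37
eef_pos: [0.5556, -0.0607, 0.2386]
tcp_rot: [-0.474, 0.526, -0.525, 0.472]
contact_force: [-0.1, -0.2, 0.1]
opening: 0.85
```

Run:
```python
from h import *
from plant import ctrl
for n in("top","side"):
    d=ctrl.read_camera(n); np.savez(f"{n}2.npz",**{k:np.array(v) for k,v in d.items()})
    x0,y0=(240,160) if n=="top" else (230,110)
    cv2.imwrite(f"pics/{n}2.png",cv2.resize(d["pixels"][y0:y0+150,x0:x0+110],None,fx=4,fy=4,interpolation=cv2.INTER_CUBIC))
st(); plan([.557,-.0595,.146],-.107)
P=cloud(load("side2.npz")).reshape(-1,3)
q=P[(np.hypot(P[:,0]-.556,P[:,1]+.06)<.012)&(P[:,2]>.18)&(P[:,2]<.21)]; print(len(q),np.sort(q[:,2])[-15:])
```

```text
t 4.47 p [ 0.5559 -0.0608  0.2392] jaw az -0.105 y [-0.0031 -0.0017 -1.    ] F [-0.12 -0.08  1.4 ] M [ 0.039  0.029 -0.001] op 0.996 q [-0.289  0.027  1.854 -0.003  1.263 -0.183]
rv [0.003  0.0017 0.002 ] shift [-0.0016  0.0932  0.0013] dist 0.0932 deg 0.23
80 [0.19961925 0.19971714 0.19992137 0.19992363 0.19996419 0.20017635
 0.2002763  0.20028607 0.20048876 0.20055825 0.20061185 0.20073385
 0.20099543 0.20109186 0.20285622]
```

View pics/side2.png

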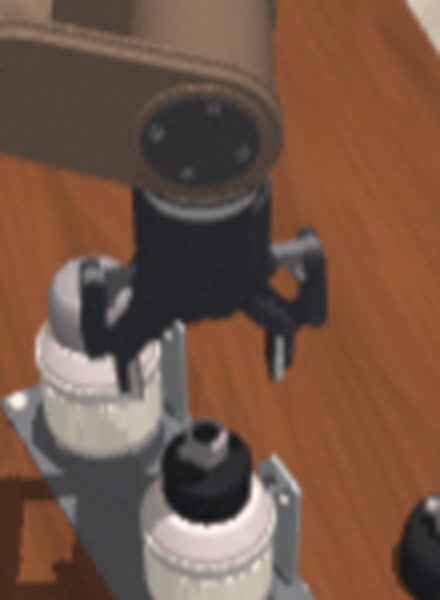

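Side view: the cap stands up again at crop (208,440). The open fingers straddle it evenly at (128,390) and (278,375). I go down to collar height.

Emit:
jog_arm([
  [[0,0,0],[-0.001,0.02,0.001],1],
  [[0.003,0.002,0.002],[-0.001,0.045,0.001],1],
  [[0.003,0.002,0.002],[-0.001,0.07,0.001],1],
  [[0.003,0.002,0.002],[-0.001,0.09,0.001],1],
  [[0.003,0.002,0.002],[-0.001,0.097,0.001],1],
  [[0.003,0.002,0.002],[-0.001,0.097,0.001],1],
  [[0.003,0.002,0.002],[-0.001,0.097,0.001],1],
])

```text
time: 5.05
eef_pos: [0.557, -0.0601, 0.1426]
tcp_rot: [0.472, -0.526, 0.526, -0.473]
contact_force: [-0.3, 0.3, 0.3]
opening: 1.003
```

Run:
```python
from h import *
from plant import ctrl
for n in("top","side"):
    d=ctrl.read_camera(n); np.savez(f"{n}3.npz",**{k:np.array(v) for k,v in d.items()})
    x0,y0=(240,160) if n=="top" else (230,150)
    cv2.imwrite(f"pics/{n}3.png",cv2.resize(d["pixels"][y0:y0+110,x0:x0+110],None,fx=5,fy=5,interpolation=cv2.INTER_CUBIC))
st(); plan([.5565,-.0598,.1425],-.107)
```

```text
t 5.15 p [ 0.5579 -0.0604  0.1441] jaw az -0.107 y [ 0.0032 -0.001  -1.    ] F [-0.21  0.01 -0.51] M [ 0.025 -0.035  0.027] op 1.0 q [-0.289  0.125  1.934  0.     1.08  -0.181]
rv [-0.0033 -0.0003  0.0006] shift [-0.0005  0.0016 -0.0015] dist 0.0022 deg 0.19
```

View pics/side3.png

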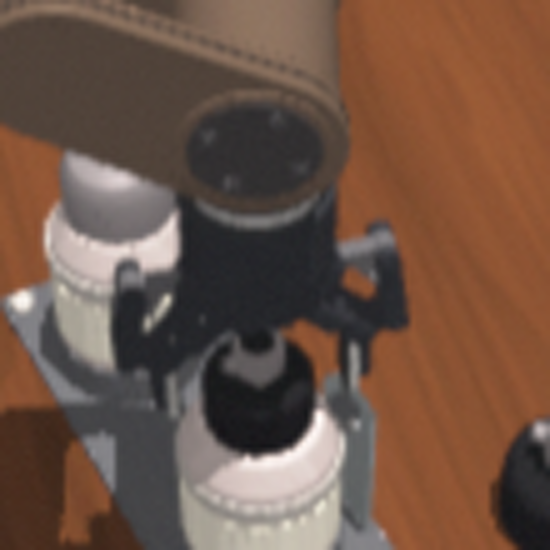

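Side view: the fingers at (170,385) and (355,370) stand on either side of the collar at (258,400), clear of it. I close.

Emit:
jog_arm([
  [[-0.003,0,0],[0,0.001,-0.001],0],
  [[-0.003,0,0],[0,0.001,-0.001],0],
  [[-0.003,0,0],[0,0.001,-0.001],0],
  [[-0.003,0,0],[0,0.001,-0.001],0],
  [[-0.003,0,0],[0,0.001,-0.001],0],
  [[-0.003,0,0],[0,0.001,-0.001],0],
  [[-0.003,0,0],[0,0.001,-0.001],0],
], force=60)

```text
time: 5.73
eef_pos: [0.5575, -0.0606, 0.145]
tcp_rot: [0.472, -0.525, 0.527, -0.473]
contact_force: [-1.2, 0.3, 5.1]
opening: 0.662
```

```bash
python3 -c "
from h import *
st()"
```

```text
t 5.73 p [ 0.5575 -0.0606  0.145 ] jaw az -0.107 y [ 0.0017 -0.0014 -1.    ] F [-1.21  0.27  5.06] M [ 0.036  0.449 -0.066] op 0.662 q [-2.890e-01  1.240e-01  1.933e+00 -1.000e-03  1.083e+00 -1.810e-01]
```

Emit:
jog_arm([
  [[0,-0.03,0],[0,0,0],0],
  [[0,-0.06,0],[0,0,0],0],
  [[0,-0.09,0],[0,0,0],0],
  [[0,-0.09,0],[0,0,0],0],
])

```text
time: 6.07
eef_pos: [0.5565, -0.0604, 0.1451]
tcp_rot: [-0.495, 0.505, -0.505, 0.495]
contact_force: [-4.1, 0.5, 2.8]
opening: 0.658
```

```bash
python3 -c "
from h import *
st()"
```

```text
t 6.07 p [ 0.5565 -0.0604  0.1451] jaw az -0.02 y [-1.1e-03 -2.0e-04 -1.0e+00] F [-4.12  0.5   2.79] M [ 0.064  0.8   -0.623] op 0.658 q [-2.890e-01  1.230e-01  1.934e+00 -1.000e-03  1.086e+00 -2.690e-01]
```

5° anticlockwise meets 0.6 N m of resistance. I compare the other way.

Emit:
jog_arm([
  [[0,0.045,0],[0,0,0],0],
  [[0,0.09,0],[0,0,0],0],
  [[0,0.135,0],[0,0,0],0],
  [[0,0.18,0],[0,0,0],0],
  [[0,0.18,0],[0,0,0],0],
])

```text
time: 6.48
eef_pos: [0.5569, -0.0604, 0.1452]
tcp_rot: [0.448, -0.547, 0.548, -0.447]
contact_force: [0.5, 0.5, -0.6]
opening: 0.661
```

```bash
python3 -c "
from h import *
st()"
```

```text
t 6.48 p [ 0.5569 -0.0604  0.1452] jaw az -0.2 y [ 1.e-04 -6.e-04 -1.e+00] F [ 0.48  0.51 -0.56] M [0.029 0.004 0.007] op 0.661 q [-2.890e-01  1.230e-01  1.934e+00 -1.000e-03  1.085e+00 -8.800e-02]
```

Clockwise turns freely (0.007 N m), so the thread is left-hand. I turn to 62° in all.

Emit:
jog_arm([
  [[0,0.11,0],[0,0,0],0],
  [[0,0.22,0],[0,0,0],0],
  [[0,0.33,0],[0,0,0],0],
  [[0,0.44,0],[0,0,0],0],
  [[0,0.55,0],[0,0,0],0],
  [[0,0.66,0],[0,0,0],0],
  [[0,0.66,0],[0,0,0],0],
])

```text
time: 7.07
eef_pos: [0.5571, -0.0605, 0.1452]
tcp_rot: [0.246, -0.663, 0.663, -0.246]
contact_force: [0.6, 0.7, -1.2]
opening: 0.658
```

```bash
python3 -c "
from h import *
st();plan([.557,-.0604,.145],-1.189)"
```

```text
t 7.07 p [ 0.5571 -0.0605  0.1452] jaw az -0.861 y [ 9.e-04 -8.e-04 -1.e+00] F [ 0.61  0.7  -1.19] M [ 0.064 -0.012  0.003] op 0.658 q [-2.890e-01  1.230e-01  1.934e+00 -1.000e-03  1.084e+00  5.720e-01]
rv [-0.0011  0.3281 -0.0004] shift [ 0.      0.0002 -0.0001] dist 0.0002 deg 18.8
```

Emit:
jog_arm([
  [[0,0.11,0],[0,0,0],0],
  [[0,0.22,0],[0,0,0],0],
  [[0,0.33,0],[0,0,0],0],
  [[0,0.33,0],[0,0,0],0],
  [[0,0.33,0],[0,0,0],0],
])

```text
time: 7.48
eef_pos: [0.5572, -0.0604, 0.1452]
tcp_rot: [0.135, -0.694, 0.694, -0.136]
contact_force: [0.1, 0.1, -0.2]
opening: 0.663
```

Run:
```python
from h import *
from plant import ctrl
for n in("top","side"):
    d=ctrl.read_camera(n); np.savez(f"{n}4.npz",**{k:np.array(v) for k,v in d.items()})
    x0,y0=(240,160) if n=="top" else (230,150)
    cv2.imwrite(f"pics/{n}4.png",cv2.resize(d["pixels"][y0:y0+110,x0:x0+110],None,fx=5,fy=5,interpolation=cv2.INTER_CUBIC))
st()
```

```text
t 7.58 p [ 0.5572 -0.0604  0.1452] jaw az -1.187 y [ 1.3e-03 -7.0e-04 -1.0e+00] F [0.15 0.79 0.24] M [ 0.035 -0.023  0.01 ] op 0.662 q [-0.289  0.123  1.934 -0.     1.084  0.899]
```

View pics/side4.png

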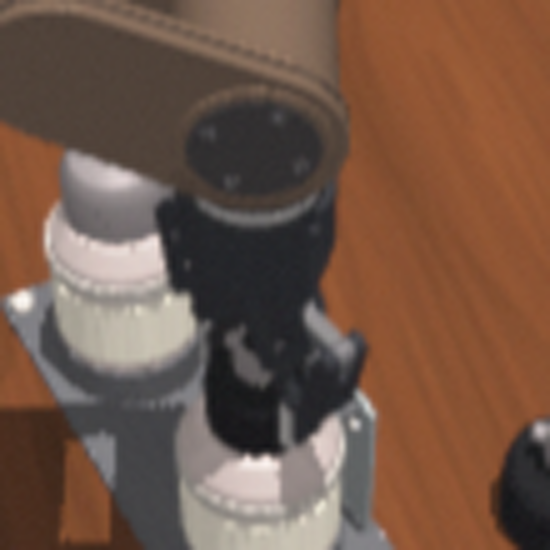

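Side view: the fingers at (300,410) have turned about 60° and still grip the collar at (245,400). I lift gently first.

Emit:
jog_arm([
  [[0,0,0],[0,-0.003,0],0],
  [[0,0,0],[0,-0.006,0],0],
  [[0,0,0],[0,-0.009,0],0],
  [[0,0,0],[0,-0.009,0],0],
])

```text
time: 7.92
eef_pos: [0.5574, -0.0603, 0.1551]
tcp_rot: [0.134, -0.694, 0.694, -0.136]
contact_force: [-0.5, 0.3, -0.0]
opening: 0.665
```

Emit:
jog_arm([
  [[0,0,0],[0,-0.01,0],0],
  [[0,0,0],[0,-0.025,0],0],
  [[0,0,0],[0,-0.04,0],0],
  [[0,0,0],[0,-0.055,0],0],
  [[0,0,0],[0,-0.07,0],0],
  [[0,0,0],[0,-0.083,0],0],
  [[0,0,0],[0,-0.09,0],0],
  [[0,0,0],[0,-0.095,0],0],
  [[0,0,0],[0,-0.095,0],0],
  [[0,0,0],[0,-0.095,0],0],
])

```text
time: 8.75
eef_pos: [0.557, -0.0602, 0.2497]
tcp_rot: [0.135, -0.694, 0.694, -0.135]
contact_force: [-1.0, 0.1, -0.6]
opening: 0.662
```

Run:
```python
from h import *
from plant import ctrl
for n in("top","side"):
    d=ctrl.read_camera(n); np.savez(f"{n}5.npz",**{k:np.array(v) for k,v in d.items()})
    x0,y0=(240,160) if n=="top" else (220,110)
    cv2.imwrite(f"pics/{n}5.png",cv2.resize(d["pixels"][y0:y0+150,x0:x0+120],None,fx=4,fy=4,interpolation=cv2.INTER_CUBIC))
    cv2.imwrite(f"pics/{n}5f.png",d["pixels"])
st(); plan([.557,-.0604,.25])
d=load("side5.npz")
p0=np.array([.557,-.0604,0])
for z in(.157,.237,.242,.278,.302): print(z,[round(float(a),1) for a in proj(d,p0+[0,0,z])],[ (round(float(a)*4-880+ (440 if i else 0),0)) for i,a in enumerate(proj(d,p0+[0,0,z]))])
```

```text
t 8.85 p [ 0.5567 -0.0601  0.2488] jaw az -1.187 y [-2.e-04 -1.e-04 -1.e+00] F [-0.71  0.56 -0.39] M [ 0.007 -0.041  0.011] op 0.662 q [-0.289  0.02   1.844 -0.     1.278  0.898]
rv [0.     0.     0.0003] shift [-0.0002 -0.0012  0.0004] dist 0.0013 deg 0.01
0.157 [281.0, 228.1] [244.0, 472.0]
0.237 [280.7, 208.2] [243.0, 393.0]
0.242 [280.7, 206.8] [243.0, 387.0]
0.278 [280.5, 197.0] [242.0, 348.0]
0.302 [280.4, 190.1] [241.0, 321.0]
```

View pics/side5.png

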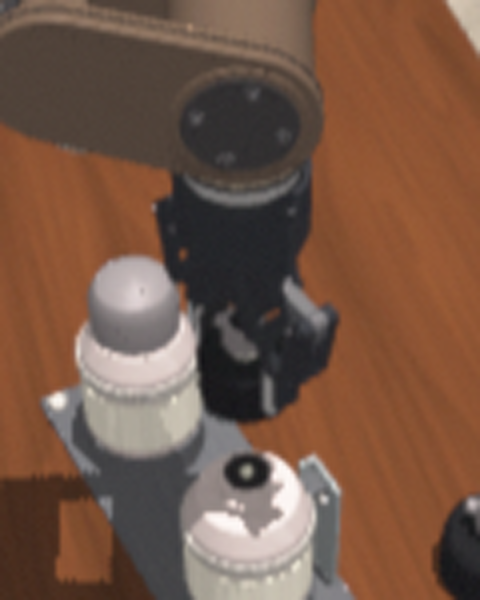

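View pics/top5f.png

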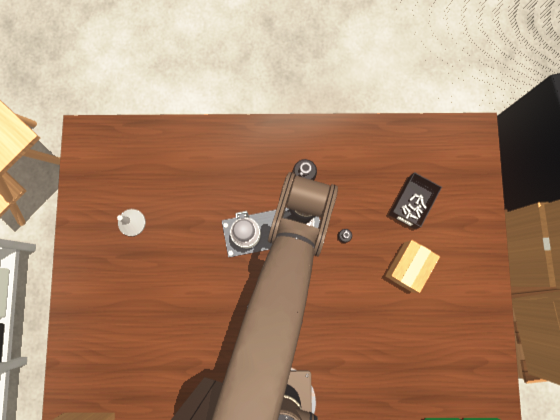

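The head hangs upright in the fingers at crop (240,380), over the open neck at (247,470); projection predicts the neck at (244,472). In the top view the funnel, bin, carton and look-alikes are where they were. I hold briefly, then hand in.

Emit:
jog_arm([
  [[0,0,0],[0,0,0],0],
  [[0,0,0],[0,0,0],0],
  [[0,0,0],[0,0,0],0],
  [[0,0,0],[0,0,0],0],
  [[0,0,0],[0,0,0],0],
  [[0,0,0],[0,0,0],0],
])

```text
time: 9.35
eef_pos: [0.5567, -0.0601, 0.2488]
tcp_rot: [0.135, -0.694, 0.694, -0.135]
contact_force: [0.1, -0.1, -1.5]
opening: 0.661
```

Run:
```python
from h import *
from plant import ctrl
st(); print(np.abs(state()["dq"]).max())
a=cloud(load("side5.npz")); b=cloud(load("side0.npz")); i0=load("side0.npz")["pixels"].astype(int); d=ctrl.read_camera("side"); i1=d["pixels"].astype(int)
for n,(u,v,r) in dict(funnel=(241,132,14),bin=(363,380,40),carton=(270,392,35),look1=(344,246,16),look2=(287,308,10)).items():
    s=np.s_[v-r:min(v+r,420),u-r:u+r]; print(n,np.abs(i0[s]-i1[s]).mean().round(2))
prev=load("side5.npz")["pixels"].astype(int); print("head region change",np.abs(prev-i1)[180:220,265:310].mean())
print(ctrl.sign_off())
```

```text
t 9.35 p [ 0.5567 -0.0601  0.2488] jaw az -1.187 y [-3.e-04 -1.e-04 -1.e+00] F [ 0.12 -0.09 -1.48] M [-0.034 -0.005  0.006] op 0.661 q [-0.289  0.02   1.844 -0.     1.278  0.898]
0.0024074241231207077
funnel 81.52
bin 1.15
carton 0.99
look1 1.15
look2 1.1
head region change 1.5457407407407406
the job is handed in; nothing more can be done
None
```

The spray head is off and still gripped, upright and still. It is about 104 mm above where it sat, with its lower edge roughly 85 mm above the neck rim. The job is handed in at about 9.4 s.

- **Pressure release:** I pressed the nozzle cap down to its stop, 5 mm, with the force rising to 18.5 N and no further travel. The picture afterwards showed the cap up again.
- **Thread:** I gripped the collar at 60 N and felt both ways. Anticlockwise met 0.6 N m within 5°, while clockwise turned freely, so it is a left-hand thread. I turned it clockwise to 62° in all and lifted it without resistance.
- **Last checks:** The gripper opening was steady at 0.66, the tool was vertical, joint speeds were near zero, and the pictures show the open neck below the head.
- **Bystanding things:** The bin, the carton and both look-alikes are unchanged in the side view. The funnel's patch of that view did change (mean difference 81). I put that down to the arm now standing in front of it, but did not check it. In the top view taken just before, the funnel stands in its original place.

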